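# Set out the eye-drop things and hold up the telescoping mirror

## Task

Get the cart ready for the eye drops: stand both eyedrop bottles upright in the square steel tray and lay the pillbox flat in the middle of the saucer. Then press the round release button on the foot of the telescoping mirror fully in, take the mirror by the stub on its top and pull it straight up, past its first stop, to its second stop, and finish while still holding it there fully extended, because it sinks back when let go. Leave the tray, the saucer and everything else on the cart where they are.

Things in the scene. Friction and masses are not known exactly. Their poses are not given: they have to be found in the camera images.
- bottle_a: one of two identical white capped eyedrop bottles, standing: body 26 mm across up to 36 mm height, above it a round neck and cap 19 mm across to 62 mm; about 30 g. Origin at the centre of its underside, z up the bottle.
- bottle_b: the other eyedrop bottle, the same in every way.
- pillbox: small closed hinged pillbox lying flat, clear below with a white lid: 58 mm long (its x) by 36 mm wide (its y) by 22 mm high, about 50 g. It does not open. Origin at the centre of its underside.
- tray: square open steel tray, loose, about 0.5 kg: 150 x 150 mm outside, walls 4 mm thick and 18 mm high, floor 4 mm thick. Origin at the centre of its underside, x and y along its sides.
- saucer: round white ceramic saucer, loose, about 0.3 kg: 156 mm across, flat inside over the middle 96 mm at 5 mm above the cart, its rim rising to 20 mm height. Origin at the centre of its underside.
- stand: fixed foot of the telescoping mirror, a grey block 160 mm long (its x) by 90 mm wide (its y) by 32 mm high; origin at the centre of its underside. The upright telescoping pole stands 45 mm from the origin towards its +x end; the round button is 45 mm from the origin towards its -x end.
- button_top (a point): centre of the top face of the round metal release button (30 mm across), 44 mm above the cart with the button out. It is pressed straight down.
- button (a joint): how far the release button is pressed in: 0 out, 0.008 m fully in. It moves against a steady 2.5 N friction, has no spring and stays where it is left; pressed fully in it unlatches the pole, until then the pole does not move.
- mirror_grip (a point): grip point on the axis of the upright round black stub on top of the mirror: stub 22 mm across and 46 mm high, its top 20 mm above this point and its foot 26 mm below, 178 mm above the cart when retracted. Below the stub is the white oblong mirror, 100 mm wide (the stand's y), 10 mm thick, 44 mm high. It moves with the mirror, only straight up and down.
- mirror (a joint): extension of the thin upper rod (which carries mirror and stub) out of the lower tube: 0 retracted, 0.05 m at its stop. This is the first stop: about 2.5 N upward (weight and friction) draws it out. Let go, it sinks.
- lower_tube (a joint): extension of the lower tube out of the stand: 0 retracted, 0.05 m at its stop. It follows after the upper rod has reached its stop, with about 5 N upward; both at 0.05 m (the stub 100 mm above its start) is the second stop, a hard end. Let go, it sinks.
- balm_jar: small round glass jar with a white lid, 42 mm across and 32 mm high, standing among the bottles and pillbox: leave alone. Origin at the centre of its underside.
- remote: black remote control lying flat, 150 x 44 x 18 mm: leave alone. Origin at the centre of its underside.
Mind the look-alikes: they are no part of the job. Leave any blue or yellow look-alike of the bottle_b alone.

How it is judged (in metres and radians):
On the way, in this order (a step that is already met when the one before it is completed fails the run):
1. both eyedrop bottles stand in the tray and the pillbox lies on the saucer, let go (x of bottle_a in the frame of tray between -0.065 and 0.065 m and y of bottle_a in the frame of tray between -0.065 and 0.065 m and z of bottle_a in the frame of tray between 0 and 0.01 m and angle between each of bottle_a, bottle_b, pillbox's own z axis and vertical below 0.15 rad and contact force between each of bottle_a, bottle_b, pillbox and the fingers below 0.05 N and linear speed of each of bottle_a, bottle_b, pillbox below 0.03 m/s and x of bottle_b in the frame of tray between -0.065 and 0.065 m and y of bottle_b in the frame of tray between -0.065 and 0.065 m and z of bottle_b in the frame of tray between 0 and 0.01 m and horizontal distance between pillbox and saucer below 0.03 m and z of pillbox in the frame of saucer between 0 and 0.012 m), for 0.2 s.
2. the release button has been pressed fully in (value of joint button above 0.0065 m), for 0.1 s.
At the end, for the whole second after the job is handed in: Both bottles stand upright (within 9 degrees) on the tray's floor and the pillbox lies flat on the saucer, its centre within 30 mm of the saucer's, all let go and at rest; the button is in; both mirror sections are within 4 mm of their stops and the fingers hold the mirror (over 2 N) (all of step 1 and value of joint each of lower_tube, mirror above 0.046 m and value of joint button above 0.0055 m and contact force between mirror and the fingers above 2 N); the arm keeps its last pose, push and grip.
It fails at once if the balm jar was moved over 30 mm (distance of balm_jar from where it was at the start of the episode above 0.03 m).
It fails at once if the remote was moved over 30 mm (distance of remote from where it was at the start of the episode above 0.03 m).
It fails at once if the tray was shoved over 40 mm (distance of tray from where it was at the start of the episode above 0.04 m).
It fails at once if the saucer was shoved over 40 mm (distance of saucer from where it was at the start of the episode above 0.04 m).
It also fails if it takes over 72 s, if anything falls off the work surface, if the arm or the gripper's body presses on something with over 40 N, if the wrist force passes 120 N, or if a joint passes its speed limit or range.

## Robot

A 7-joint arm with a two-finger parallel gripper is mounted at the origin on the work surface. World frame = base frame: x ahead of the robot, y to its left, z up, the work surface at z = 0. Lengths are in m, angles in degrees, forces in N, time in s.
With the tool pointing down it reaches from about 0.35 to 0.9 m from the base axis. Payload 19.9 kg.
Tool frame: the origin (TCP) lies on the centre line of the jaws, within the pads' length; the fingertips stand 8 mm ahead of it and the grasp point (between the pads) lies 11 mm behind it; z points along the fingers, y is the line along which they close (so a half turn about z gives the same grasp; the last joint's range is limited). The gripper opens to 94 mm and grips with 3 to 60 N. Pads are 16 mm wide; open, the fingers measure 119 mm over their backs; the gripper's body (75 mm by 177 mm) begins 78 mm behind the grasp point.
Start: joints at [70.904, 23.915, -0.59, 92.452, 0.269, 63.638, -3.037], TCP at [0.18, -0.599, 0.179] pointing down, gripper open.
Joint ranges: [-161.28, 161.28], [-22.2, 115.67], [-73.04, 71.86], [3.21, 147.25], [-68.34, 248.33], [10.77, 114.83], [-161.83, 161.83]. Speed limits (degrees/s): [108.29, 108.29, 136.94, 136.94, 172.46, 172.46, 172.46].

## Interface

Orientations are given as a 3x3 rotation matrix whose columns are the frame's x, y, z axes.
In Python, from bench import manip gives the robot as it stands. The module is installed in compiled form; this text tells all that it offers.
- The arm moves only by the tool drive_tool, never from a script. Its argument "targets" is a list of rows, each a list of 3 entries, a list of its own where there are three numbers: the turn, a rotation vector about the tool's x, y, z in degrees, then the shift along the tool's x, y, z in m, then the closure, from -1 (fully open) to 1 (shut). In form: [[[rx, ry, rz], [dx, dy, dz], grip], ...]. A call has 1 to 8 rows; each row is the pose to reach, as a shift and turn from the pose commanded when the call began, along the tool's axes at that moment; what a row does not reach only later rows make up. A row lasts 1/10 s, in which the tool goes at most 50 mm and 8.59 degrees, less where a joint would pass 70% of its speed; a pose out of reach is approached as far as the arm can. A call with a gripper value outside its range is refused whole. The fingers move at their own pace and stop on an object; the grip force is fixed at half the most. Time passes only in rows, so rows that repeat a pose let the fingers close. It gives the time, the measured TCP pose, the force, the opening and the grip force at its end, in the units of the state.
- manip.state(): the state, without advancing time (a new reading comes with each control period).
- manip.grab_frame(name): name is "scene" or "top" or "wrist"; returns a dict with "frame" (420x560x3 uint8, red, green, blue), "fx", "fy", "cx", "cy" (pixels), "dist_coeffs" ([k1, k2, p1, p2, k3] as OpenCV has them; the pictures are not rectified), "extrinsics" (4x4, takes a point from camera to world coordinates). Camera axes: x right, y down, z forward; pixel columns grow to the right and rows downward; lengths in m; the calibration is good to about 2 mm. A picture is of the moment at which its call begins. There is no depth.
- manip.sign_off(): hands the job in; it is judged then, once.
Trained networks look in a picture, given as the dict that the camera call returned (one of the last four; its "shot" number tells which), for a name from the list of things; names that differ only in an ending like _2 or _b are one class to them, and where a whole thing is asked for, a point or a joint stands for the part that bears it (a point fixed in the world has none). Each returns a list of dicts, best first, with "conf" (0 to 1); they miss things now and then, are a little off and sometimes report something else, mostly with a low value. They report only what shows in the picture. A call takes as long as a camera call. They do not tell look-alikes from the thing itself.
- manip.look_for(target, picture): "extent" ([left, top, right, bottom] in pixels, round what is visible of it).
- manip.landmark_of(target, picture): "at" ([column, row] in pixels: a listed point, or the origin of a listed thing).
The state is a dict: "time": time; "qpos": joint angles; "joint_velocities": joint speeds; "joint_torque": joint torques, N m; "tool_pos": TCP position; "ee_rot": TCP orientation; "force": force on the tool from outside, world axes, zero at the start; "wrist_torque": the same for the moment, N m; "grip_width": opening from 0.0 (shut) to 1.0 (fully open); "finger_force": force on a finger pad.
Only numpy, scipy, OpenCV 4.12 (cv2) and the standard library are available. Lean on these libraries where they do the work, as an engineer would, in place of code of your own. Each camera call takes 0.05 s, during which the arm holds its last target. There are 200 camera calls.

## Working session

There is one attempt and no reset: what is moved stays moved. The work goes in short steps, Python scripts to look and compute and a tool call to move; the robot and the scene stay as the last step left them, time stands still between calls to the robot, and variables do not carry over. Pictures are saved under pics/ and viewed, at most 11 in all, crops included, and the job is handed in when it is done.

Besides the shell and the picture viewer there is one more tool, called after "Request:" as a command line: name --argument value ..., lists and objects as JSON in quotes. drive_tool: Moves the arm, as the interface text tells. Its arguments: {"type":"object","properties":{"targets":{"type":"array","items":{"type":"array"}}},"required":["targets"]}

```bash
mkdir -p pics; cat > h.py <<'E'
import numpy as np, cv2
from bench import manip
def ray(p,uv):
    K=np.array([[p['fx'],0,p['cx']],[0,p['fy'],p['cy']],[0,0,1.]])
    n=cv2.undistortPoints(np.array([[uv]],float),K,np.array(p['dist_coeffs'],float))[0,0]
    E=np.array(p['extrinsics']); return E[:3,3],E[:3,:3]@np.array([n[0],n[1],1.])
def onz(p,uv,z):
    o,d=ray(p,uv); return o+d*(z-o[2])/d[2]
def proj(p,P):
    K=np.array([[p['fx'],0,p['cx']],[0,p['fy'],p['cy']],[0,0,1.]])
    E=np.linalg.inv(np.array(p['extrinsics']))
    return cv2.projectPoints(np.array(P,float).reshape(-1,1,3),cv2.Rodrigues(E[:3,:3])[0],E[:3,3],K,np.array(p['dist_coeffs'],float))[0].reshape(-1,2)
def save(p,n): cv2.imwrite('pics/'+n,p['frame'][:,:,::-1])
E
python3 - <<'E'
from h import *
np.set_printoptions(precision=3,suppress=True)
s=manip.state(); print(s)
for c in ['top','scene']:
    p=manip.grab_frame(c); save(p,c+'0.png'); print(c,p['extrinsics'],p['fx'])
    for t in ['bottle_a','pillbox','tray','saucer','stand','button_top','mirror_grip','balm_jar','remote']:
        for r in manip.landmark_of(t,p)[:5]: print(t,np.round(r['at'],1),round(r['conf'],2),onz(p,r['at'],{'button_top':.044,'mirror_grip':.178}.get(t,0)))
E
```

```text
{'time': 0.0, 'qpos': array([70.903, 23.949, -0.589, 92.486,  0.269, 63.638, -3.038]), 'joint_velocities': array([ 0.011,  0.061,  0.056, -0.076,  0.089, -0.034,  0.092]), 'joint_torque': array([ -0.001, -85.125,   0.638, -42.6  ,  -0.049,   0.019,   0.   ]), 'tool_pos': array([ 0.18 , -0.598,  0.178]), 'ee_rot': array([[ 0.958,  0.288, -0.   ],
       [ 0.288, -0.958,  0.001],
       [-0.   , -0.001, -1.   ]]), 'force': array([ 0.108, -0.103, -0.373]), 'wrist_torque': array([-0.033,  0.047, -0.025]), 'finger_force': 0.0, 'grip_width': 0.9994554049753045}
top [[-0.01  -0.98   0.2    0.296]
 [-1.     0.009 -0.003 -0.014]
 [ 0.001 -0.2   -0.98   1.018]
 [ 0.     0.     0.     1.   ]] 388.1447980170007
bottle_a [323.3 234.2] 0.65 [ 0.428 -0.139  0.   ]
bottle_a [282.1 269.9] 0.61 [ 0.336 -0.029  0.   ]
bottle_a [327.3 258.3] 0.51 [ 0.365 -0.147  0.   ]
bottle_a [251.2 226.7] 0.46 [0.45  0.051 0.   ]
bottle_a [370.3 276.6] 0.44 [ 0.317 -0.256  0.   ]
pillbox [213.4 229.7] 0.84 [ 0.443  0.151 -0.   ]
tray [159.2 206.8] 0.64 [0.506 0.297 0.   ]
saucer [382.8 188. ] 0.7 [ 0.552 -0.304  0.  
[... 574 characters left out ...]
7 [ 0.367 -0.081  0.   ]
bottle_a [225.9 223.6] 0.65 [ 0.342 -0.026  0.   ]
bottle_a [281.9 231.3] 0.61 [0.442 0.051 0.   ]
pillbox [313.8 214.1] 0.82 [0.442 0.149 0.   ]
tray [379.  204.4] 0.95 [0.513 0.293 0.   ]
saucer [169.8 347.2] 0.92 [ 0.558 -0.303 -0.   ]
saucer [204.3 269.9] 0.51 [ 0.436 -0.148  0.   ]
stand [337.6 271.5] 0.92 [0.61  0.051 0.   ]
stand [323.3 243.3] 0.27 [0.529 0.092 0.   ]
button_top [323.8 243.6] 0.46 [0.567 0.052 0.044]
button_top [280.4 232.7] 0.4 [0.485 0.009 0.044]
mirror_grip [361.4 211.2] 0.92 [0.656 0.043 0.178]
balm_jar [323.3 244.1] 0.67 [0.531 0.09  0.   ]
balm_jar [245.6 247.1] 0.58 [ 0.433 -0.042  0.   ]
remote [124.6 259.8] 0.67 [ 0.307 -0.256  0.   ]
```

View pics/top0.png

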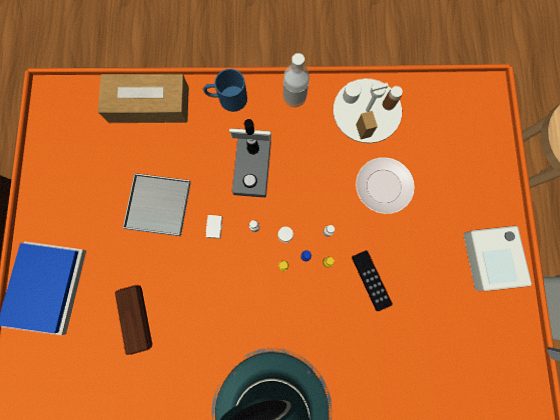

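View pics/scene0.png

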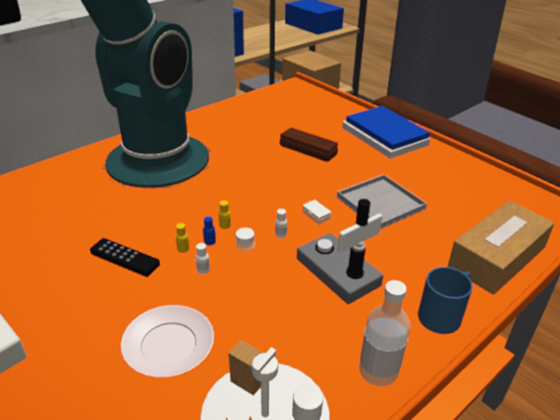

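The top view shows the two white bottles at (253,226) and (329,231), the jar at (285,235), and yellow and blue look-alikes below them. The pillbox is at (213,226), the tray at (157,205), the saucer at (385,186), the stand button at (250,181) and the stub at (249,127). The scene view agrees. I'll start with the bottle near (0.433, -0.146).

Request:
drive_tool --targets '[[[0, 0, 8], [0.03, -0.03, 0], -0.3], [[0, 0, 16.7], [0.37, -0.36, 0], -0.3], [[0, 0, 16.7], [0.37, -0.36, 0], -0.3], [[0, 0, 16.7], [0.37, -0.36, 0], -0.3], [[0, 0, 16.7], [0.37, -0.36, 0], -0.3], [[0, 0, 16.7], [0.37, -0.36, 0], -0.3], [[0, 0, 16.7], [0.37, -0.36, 0], -0.3], [[0, 0, 16.7], [0.37, -0.36, 0], -0.3]]'

```text
time: 1.8
tool_pos: [0.3703, -0.255, 0.1794]
ee_rot: [[1.0, 0.0, 0.0], [0.0, -1.0, -0.001], [0.0, 0.001, -1.0]]
force: [1.0, 0.1, -0.6]
grip_width: 0.65
finger_force: 0.0
```

Request:
drive_tool --targets '[[[0, 0, 0], [0.063, -0.109, 0], -0.3], [[0, 0, 0], [0.063, -0.109, 0], -0.3], [[0, 0, 0], [0.063, -0.109, 0], -0.3], [[0, 0, 0], [0.063, -0.109, 0], -0.3]]'

```text
time: 2.2
tool_pos: [0.4341, -0.1445, 0.1793]
ee_rot: [[1.0, 0.006, 0.001], [0.006, -1.0, 0.001], [0.001, -0.001, -1.0]]
force: [-0.6, -0.5, -0.6]
grip_width: 0.649
finger_force: 0.0
```

```bash
python3 - <<'E'
from h import *
np.set_printoptions(precision=4,suppress=True)
s=manip.state(); print(s['tool_pos'],s['qpos'])
p=manip.grab_frame('wrist'); save(p,'w1.png'); print(p['extrinsics'])
for t in ['bottle_a','balm_jar']:
  for r in manip.landmark_of(t,p)[:5]: print(t,np.round(r['at'],1),round(r['conf'],2),onz(p,r['at'],0))
  for r in manip.look_for(t,p)[:5]: print(t,np.round(r['extent'],1),round(r['conf'],2))
print(proj(p,[[0.433,-.146,0],[0.433,-.146,.062]]))
E
```

```text
[ 0.4341 -0.1445  0.1793] [ 31.46     7.2867 -18.1614 114.8016   2.6157  58.2623 -77.6229]
[[ 0.0042 -0.9685 -0.2491  0.5064]
 [-1.     -0.0043 -0.0004 -0.1434]
 [-0.0006  0.2491 -0.9685  0.3855]
 [ 0.      0.      0.      1.    ]]
bottle_a [235.2 243.6] 0.98 [ 0.3677 -0.089   0.    ]
bottle_a [286.6 251.5] 0.94 [ 0.3583 -0.1487  0.    ]
bottle_a [185.2 259.9] 0.88 [ 0.3472 -0.0296  0.    ]
bottle_a [286.8 188. ] 0.71 [ 0.4335 -0.1483  0.    ]
bottle_a [112.  169.7] 0.69 [0.4532 0.0443 0.    ]
bottle_a [ 72.9 158.  121.4 191.2] 0.94
bottle_a [156.1 250.2 193.2 292.2] 0.92
bottle_a [224.3 229.8 246.7 269.3] 0.75
bottle_a [275.6 175.7 299.8 207.4] 0.74
bottle_a [274.4 243.7 294.6 283.9] 0.63
balm_jar [186.8 193.6] 0.6 [ 0.4266 -0.0366  0.    ]
balm_jar [436.4  72.2] 0.19 [ 0.5554 -0.3016  0.    ]
balm_jar [160.2 176.8 205.8 221.1] 0.56
[[284.6967 188.403 ]
 [285.063  200.7319]]
```

View pics/w1.png

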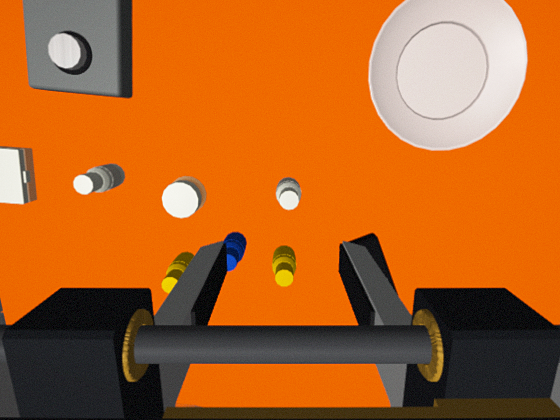

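The wrist view shows the white bottle at (288,190), about (0.4335, -0.148). The yellow and blue ones are well clear of the fingers, so I'll go down and grip.

Request:
drive_tool --targets '[[[0, 0, 0], [0, 0.004, 0.05], -0.3], [[0, 0, 0], [0, 0.004, 0.1], -0.3], [[0, 0, 0], [0, 0.004, 0.14], -0.3], [[0, 0, 0], [0, 0.004, 0.153], -0.3], [[0, 0, 0], [0, 0.004, 0.153], -0.3], [[0, 0, 0], [0, 0.004, 0.153], 0.6], [[0, 0, 0], [0, 0.004, 0.153], 0.6], [[0, 0, 0], [0, 0.004, 0.153], 0.6]]'

```text
time: 3.25
tool_pos: [0.4335, -0.1522, 0.0275]
ee_rot: [[1.0, 0.0, 0.002], [0.0, -1.0, -0.001], [0.002, 0.001, -1.0]]
force: [0.2, -0.1, -0.0]
grip_width: 0.431
finger_force: 0.0
```

Request:
drive_tool --targets '[[[0, 0, 0], [0, 0, 0], 1], [[0, 0, 0], [0, 0, 0], 1], [[0, 0, 0], [0, 0, 0], 1], [[0, 0, 0], [0, 0, 0], 1], [[0, 0, 0], [0, 0, 0], 1]]'

```text
time: 3.75
tool_pos: [0.4328, -0.1518, 0.0262]
ee_rot: [[1.0, 0.0, 0.0], [0.0, -1.0, -0.0], [0.0, 0.0, -1.0]]
force: [-0.3, 0.6, 3.6]
grip_width: 0.189
finger_force: 30.0
```

```bash
python3 - <<'E'
from h import *
a=manip.grab_frame('wrist')['frame']; q=manip.grab_frame('scene')
b=q['frame'][200:330,120:290]
im=np.hstack([a[150:400,150:430],cv2.resize(b,(327,250))]); cv2.imwrite('pics/g1.png',im[:,:,::-1])
E
```

```text
(no output)
```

View pics/g1.png

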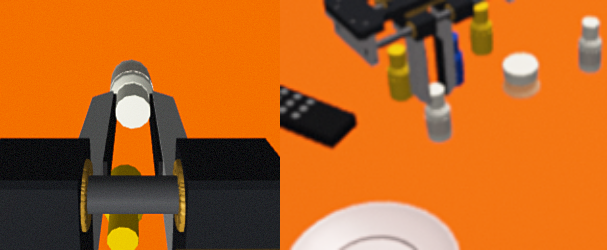

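The bottle stands upright but is pinched only at its back edge: it sits ahead of the fingers in +x. I'll open, raise and measure again.

Request:
drive_tool --targets '[[[0, 0, 0], [0, 0, 0], -0.3], [[0, 0, 0], [0, 0, 0], -0.3], [[0, 0, 0], [0, 0, 0], -0.3], [[0, 0, 0], [0, 0, 0], -0.3], [[0, 0, 0], [0, 0, 0], -0.3], [[0, 0, 0], [0, 0, -0.05], -0.3], [[0, 0, 0], [0, 0, -0.07], -0.3], [[0, 0, 0], [0, 0, -0.07], -0.3]]'

```text
time: 4.65
tool_pos: [0.4341, -0.1523, 0.0985]
ee_rot: [[1.0, 0.0, 0.004], [0.0, -1.0, -0.002], [0.004, 0.002, -1.0]]
force: [-0.7, -0.4, 0.2]
grip_width: 0.651
finger_force: 0.0
```

```bash
cat > m.py <<'E'
from h import *
import sys
np.set_printoptions(precision=4,suppress=True)
def meas(ts,cams=('wrist','top','scene'),z={}):
    print(manip.state()['tool_pos'])
    for c in cams:
        p=manip.grab_frame(c)
        for t in ts:
            for r in manip.landmark_of(t,p)[:5]: print(c,t,np.round(r['at'],1),round(r['conf'],2),onz(p,r['at'],z.get(t,0)))
    return p
E
python3 -c "
from m import *
meas(['bottle_a'])
p=manip.grab_frame('wrist')
for r in manip.look_for('bottle_a',p)[:5]: print(np.round(r['extent'],1),round(r['conf'],2), onz(p,[(r['extent'][0]+r['extent'][2])/2,r['extent'][3]],.062))
cv2.imwrite('pics/g2.png',p['frame'][:,:,::-1])
"
```

```text
[ 0.4341 -0.1523  0.0985]
wrist bottle_a [280.3 284.5] 0.81 [ 0.3565 -0.1494  0.    ]
wrist bottle_a [155.4 295.5] 0.7 [ 0.3452 -0.0303  0.    ]
wrist bottle_a [ 60.3 185.7] 0.57 [0.4514 0.0442 0.    ]
wrist bottle_a [280.3 204.4] 0.57 [ 0.4342 -0.1496  0.    ]
wrist bottle_a [217.8 271.8] 0.52 [ 0.3695 -0.091   0.    ]
top bottle_a [252.8 228.1] 0.6 [0.446  0.0471 0.    ]
top bottle_a [303.9 257.7] 0.6 [ 0.3668 -0.0863  0.    ]
top bottle_a [284.2 268.9] 0.53 [ 0.3385 -0.0346  0.    ]
top bottle_a [327.2 256.9] 0.4 [ 0.3683 -0.1471  0.    ]
scene bottle_a [223.1 223.3] 0.77 [ 0.3372 -0.0298  0.    ]
scene bottle_a [184.5 247. ] 0.71 [ 0.3513 -0.1399  0.    ]
scene bottle_a [281.4 234.3] 0.67 [0.4494 0.0436 0.    ]
scene bottle_a [206.8 268.4] 0.56 [ 0.4357 -0.1417  0.    ]
[  0.  170.1  70.1 212.1] 0.95 [0.4418 0.0244 0.062 ]
[265.  188.  297.1 234.8] 0.94 [ 0.4249 -0.1496  0.062 ]
[263.  275.4 292.4 321.9] 0.82 [ 0.3547 -0.1469  0.062 ]
[141.5 281.1 168.3 312.2] 0.61 [ 0.363  -0.0534  0.062 ]
[ 0.3 13.9 10.6 48.1] 0.27 [0.5491 0.0245 0.062 ]
```

View pics/g2.png

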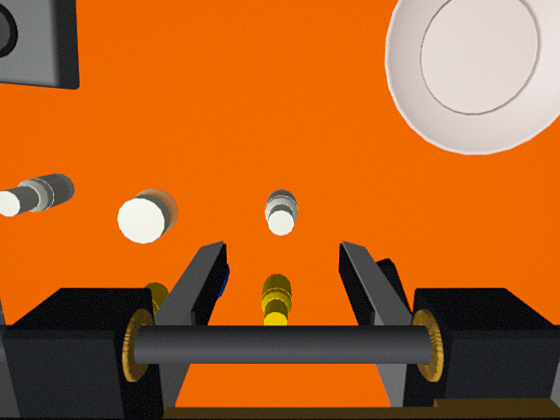

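```bash
python3 -c "
from m import *
p=manip.grab_frame('wrist')
s=manip.state();T=s['tool_pos'];R=s['ee_rot'];print(T)
for lx in (-8,8):
  for ly in (-30.5,30.5): print(lx,ly,proj(p,[T+R@np.array([lx,ly,8])/1000]))
print('g1 cap pixel (282,260): at tool offset', )
o,d=ray(p,[282,260]); h=.0985-(.0985+ .062-.0262)
P=o+d*((T[2]+.0358-o[2])/d[2]); print(P-T)
o,d=ray(p,[280,225]); P=o+d*((.062-o[2])/d[2]); print('cap now',P)
"
```

```text
[ 0.4323 -0.1516  0.0955]
-8 -30.5 [[236.7364 248.4503]]
-8 30.5 [[331.145  248.3355]]
8 -30.5 [[235.8789 224.7214]]
8 30.5 [[331.9882 224.6018]]
g1 cap pixel (282,260): at tool offset
[0.0021 0.0012 0.0358]
cap now [ 0.4324 -0.1489  0.062 ]
```

```bash
python3 -c "
from m import *
p=manip.grab_frame('scene')
for z in (0,.018,.03,.04,.05,.062): print(z,proj(p,[[.4408,-.163,z],[.4408,-.172,z],[.4248,-.163,z],[.434,-.1495,z],[.4408,-.138,z]]).round(0).tolist())
b=p['frame'][170:330,120:290]
w=manip.grab_frame('wrist')['frame'][150:350,170:390]
im=np.hstack([cv2.resize(b,(425,400),interpolation=cv2.INTER_CUBIC),cv2.resize(w,(375,400))[:, :]]); cv2.imwrite('pics/g3.png',im[:,:,::-1])
"
```

```text
0 [[199.0, 274.0], [196.0, 276.0], [195.0, 270.0], [203.0, 270.0], [210.0, 269.0]]
0.018 [[199.0, 268.0], [195.0, 270.0], [194.0, 263.0], [202.0, 263.0], [209.0, 262.0]]
0.03 [[198.0, 263.0], [194.0, 265.0], [194.0, 259.0], [202.0, 258.0], [209.0, 258.0]]
0.04 [[198.0, 259.0], [194.0, 261.0], [193.0, 255.0], [202.0, 254.0], [209.0, 254.0]]
0.05 [[197.0, 255.0], [193.0, 257.0], [193.0, 251.0], [201.0, 250.0], [208.0, 250.0]]
0.062 [[197.0, 250.0], [193.0, 252.0], [192.0, 246.0], [201.0, 246.0], [208.0, 245.0]]
```

View pics/g3.png

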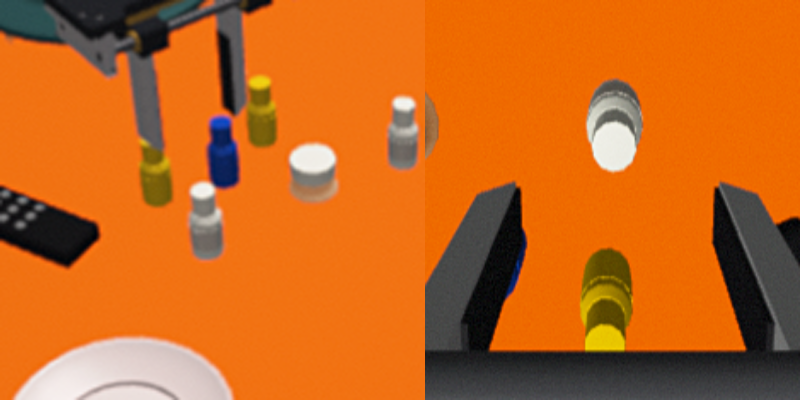

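```bash
python3 -c "
from m import *
from scipy.optimize import least_squares
s=manip.state();T=s['tool_pos']
p=manip.grab_frame('scene');w=manip.grab_frame('wrist')
print(T,proj(p,[T+[.008,-.0305,-.008],T+[.008,.0305,-.008],T+[-.008,.0305,-.008]]))
# observed inner front tip corner: scene left(185,231) right(212,214); wrist: left(226,242) right (339,241)
ob=np.array([[185,231],[212,214],[226,242],[339,241.]])
def f(v):
    x,y0,h,z=v; L=[x,y0-h,z];R=[x,y0+h,z]
    return (np.vstack([proj(p,[L,R]),proj(w,[R,L])])-ob).ravel()
r=least_squares(f,[T[0],T[1],.03,T[2]]);print(r.x-[T[0],T[1],0,T[2]],r.fun.round(1))
print(proj(p,[[.434,-.1495,.062]]),proj(w,[[.434,-.1495,.062]]))
for r in manip.landmark_of('bottle_a',p)[:5]: print(r)
"
```

```text
[ 0.4325 -0.1516  0.0958] [[187.0893 243.9399]
 [214.0884 230.8184]
 [209.2749 226.8576]]
[0.0087 0.0007 0.0306 0.0263] [ 0.9 -1.6  1.6  2.4  0.1 -0.2  0.4  0.7]
[[200.7948 245.6539]] [[280.6834 223.0116]]
{'at': [278.9, 234.9], 'conf': 0.8}
{'at': [223.0, 223.8], 'conf': 0.71}
{'at': [202.1, 272.7], 'conf': 0.59}
{'at': [206.8, 242.0], 'conf': 0.56}
{'at': [184.9, 250.2], 'conf': 0.49}
```

Both views fit the same result. The fingertips are about 26 mm above the reported TCP, not 8 mm below it as the text says, so the first grip caught only the top of the cap. I'll apply that offset and descend again, watching the force.

Request:
drive_tool --targets '[[[0, 0, 0], [0.001, -0.002, 0.04], -0.3], [[0, 0, 0], [0.001, -0.002, 0.075], -0.3], [[0, 0, 0], [0.001, -0.002, 0.09], -0.3], [[0, 0, 0], [0.001, -0.002, 0.098], -0.3], [[0, 0, 0], [0.001, -0.002, 0.098], -0.3]]'

```text
time: 5.85
tool_pos: [0.4333, -0.1496, -0.0024]
ee_rot: [[1.0, 0.0, -0.001], [0.0, -1.0, 0.001], [-0.001, -0.001, -1.0]]
force: [0.6, -0.2, -0.0]
grip_width: 0.651
finger_force: 0.0
```

Request:
drive_tool --targets '[[[0, 0, 0], [0, 0, 0], 1], [[0, 0, 0], [0, 0, 0], 1], [[0, 0, 0], [0, 0, 0], 1], [[0, 0, 0], [0, 0, 0], 1], [[0, 0, 0], [0, 0, 0], 1], [[0, 0, 0], [0, 0, 0], 1]]'

```text
time: 6.45
tool_pos: [0.4338, -0.1499, -0.0017]
ee_rot: [[1.0, 0.0, 0.0], [0.0, -1.0, -0.0], [0.0, 0.0, -1.0]]
force: [-0.9, 0.7, 4.6]
grip_width: 0.262
finger_force: 30.0
```

Request:
drive_tool --targets '[[[0, 0, 0], [0, 0, -0.02], 1], [[0, 0, 0], [0, 0, -0.06], 1], [[0, 0, 0], [0, 0, -0.1], 1], [[0, 0, 0], [0.01, -0.04, -0.12], 1], [[0, 0, 0], [0.02, -0.08, -0.12], 1], [[0, 0, 0], [0.03, -0.12, -0.12], 1], [[0, 0, 0], [0.04, -0.16, -0.12], 1], [[0, 0, 0], [0.05, -0.2, -0.12], 1]]'

```text
time: 7.25
tool_pos: [0.4836, 0.0519, 0.1182]
ee_rot: [[1.0, 0.0, 0.0], [0.0, -1.0, -0.0], [0.0, 0.0, -1.0]]
force: [0.4, 0.1, -0.4]
grip_width: 0.267
finger_force: 30.0
```

Request:
drive_tool --targets '[[[0, 0, 0], [0.01, -0.04, 0], 1], [[0, 0, 0], [0.02, -0.08, 0], 1], [[0, 0, 0], [0.03, -0.12, 0], 1], [[0, 0, 0], [0.04, -0.16, 0], 1], [[0, 0, 0], [0.05, -0.2, 0], 1], [[0, 0, 0], [0.056, -0.24, 0], 1], [[0, 0, 0], [0.056, -0.245, 0], 1], [[0, 0, 0], [0.056, -0.245, 0], 1]]'

```text
time: 8.05
tool_pos: [0.5388, 0.2965, 0.1176]
ee_rot: [[1.0, 0.002, -0.001], [0.002, -1.0, 0.0], [-0.001, -0.0, -1.0]]
force: [-1.0, -1.1, -0.2]
grip_width: 0.265
finger_force: 30.0
```

```bash
python3 -c "
from m import *
meas(['tray','bottle_a'])
print(manip.state()['finger_force'],manip.state()['grip_width'],manip.state()['qpos'])
p=manip.grab_frame('wrist'); save(p,'w4.png')
"
```

```text
[0.5388 0.2965 0.1176]
wrist tray [278.9 228.5] 0.64 [0.5099 0.3008 0.    ]
wrist bottle_a [530.  284.5] 0.76 [0.4509 0.0472 0.    ]
wrist bottle_a [282.1 238.4] 0.72 [0.4999 0.2977 0.    ]
top bottle_a [251.8 226. ] 0.58 [0.4516 0.0497 0.    ]
top bottle_a [305.5 258.7] 0.42 [ 0.3642 -0.0905  0.    ]
top bottle_a [280.8 268.4] 0.42 [ 0.3398 -0.0258  0.    ]
top bottle_a [328.2 258.8] 0.39 [ 0.3634 -0.1496  0.    ]
scene tray [377.1 203.6] 0.85 [0.5079 0.2922 0.    ]
scene bottle_a [281.5 234.2] 0.83 [0.4493 0.044  0.    ]
scene bottle_a [207.9 242.3] 0.77 [ 0.37   -0.0934  0.    ]
scene bottle_a [225.6 223.1] 0.69 [ 0.3402 -0.0251  0.    ]
scene bottle_a [184.8 249.1] 0.64 [ 0.3575 -0.1431  0.    ]
scene bottle_a [396.1 163.8] 0.61 [0.4212 0.4723 0.    ]
29.996211250545457 0.26226393753901744 [ -10.6804   28.9602  -27.9105   96.5007   15.444    58.3818 -133.8104]
```

View pics/w4.png

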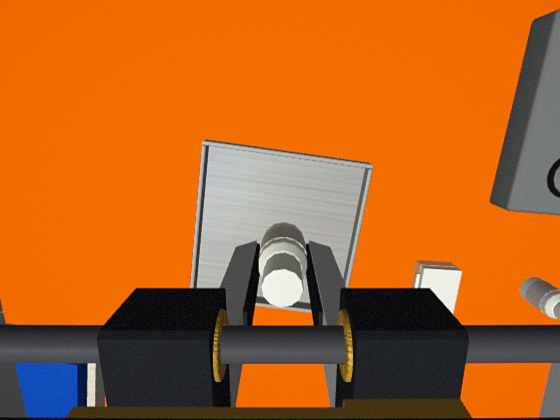

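The bottle is held upright over the tray, whose centre is about (0.51, 0.297). I'll lower it and let go.

Request:
drive_tool --targets '[[[0, 0, 0], [0.001, 0, 0.04], 1], [[0, 0, 0], [0.001, 0, 0.08], 1], [[0, 0, 0], [0.001, 0, 0.1], 1], [[0, 0, 0], [0.001, 0, 0.11], 1], [[0, 0, 0], [0.001, 0, 0.1145], 1], [[0, 0, 0], [0.001, 0, 0.1155], 1], [[0, 0, 0], [0.001, 0, 0.1155], 1]]'

```text
time: 9.25
tool_pos: [0.541, 0.2956, 0.0036]
ee_rot: [[1.0, 0.0, 0.001], [0.0, -1.0, 0.001], [0.001, -0.001, -1.0]]
force: [0.3, 0.3, -0.7]
grip_width: 0.267
finger_force: 30.0
```

Request:
drive_tool --targets '[[[0, 0, 0], [0, 0, 0], -0.2], [[0, 0, 0], [0, 0, 0], -0.2], [[0, 0, 0], [0, 0, 0], -0.2], [[0, 0, 0], [0, 0, 0], -0.2], [[0, 0, 0], [0, 0, -0.03], -0.2], [[0, 0, 0], [0, 0, -0.08], -0.2], [[0, 0, 0], [0, 0, -0.12], -0.3], [[0, 0, 0], [0, 0, -0.12], -0.3]]'

```text
time: 10.05
tool_pos: [0.5427, 0.2969, 0.1282]
ee_rot: [[1.0, 0.0, 0.007], [0.0, -1.0, 0.004], [0.007, -0.004, -1.0]]
force: [0.1, 0.7, -0.4]
grip_width: 0.65
finger_force: 0.0
```

Request:
drive_tool --targets '[[[0, 0, 0], [-0.015, 0.042, 0], -0.3], [[0, 0, 0], [-0.03, 0.084, 0], -0.3], [[0, 0, 0], [-0.046, 0.126, 0], -0.3], [[0, 0, 0], [-0.061, 0.168, 0], -0.3], [[0, 0, 0], [-0.076, 0.21, 0], -0.3], [[0, 0, 0], [-0.091, 0.25, 0], -0.3], [[0, 0, 0], [-0.091, 0.25, 0], -0.3]]'

```text
time: 10.75
tool_pos: [0.4479, 0.0404, 0.1224]
ee_rot: [[1.0, -0.006, -0.001], [-0.006, -1.0, -0.002], [-0.001, 0.002, -1.0]]
force: [-0.2, 0.8, -0.6]
grip_width: 0.65
finger_force: 0.0
```

```bash
python3 -c "
from m import *
meas(['bottle_a','pillbox','button_top','stand','saucer'],z={'button_top':.044})
print(manip.state()['tool_pos'])
"
```

```text
[0.4479 0.0404 0.1224]
wrist bottle_a [414.8 272. ] 0.75 [ 0.3704 -0.0924  0.    ]
wrist bottle_a [282.  193.5] 0.71 [0.4524 0.0415 0.    ]
wrist bottle_a [350.9 294.3] 0.71 [ 0.3461 -0.0287  0.    ]
wrist bottle_a [469.1 286.5] 0.64 [ 0.3538 -0.1498  0.    ]
wrist pillbox [167.1 201.4] 0.58 [0.4455 0.1516 0.    ]
wrist button_top [260.5  54. ] 0.76 [0.5684 0.0568 0.044 ]
wrist stand [269.4   9.1] 0.64 [0.6109 0.0509 0.    ]
wrist saucer [362.7 220.6] 0.24 [ 0.425  -0.0368  0.    ]
top bottle_a [305.4 255.4] 0.43 [ 0.3727 -0.0904  0.    ]
top bottle_a [158.9 194.4] 0.42 [0.5399 0.2997 0.    ]
top bottle_a [326.5 256.8] 0.41 [ 0.3686 -0.1453  0.    ]
top stand [159.4 192.5] 0.62 [0.5452 0.2986 0.    ]
top saucer [381.1 187.2] 0.8 [ 0.5542 -0.2993  0.    ]
scene bottle_a [210.6 240.6] 0.87 [ 0.369  -0.0858  0.    ]
scene bottle_a [222.4 223.4] 0.79 [ 0.3365 -0.0312  0.    ]
scene bottle_a [184.3 248.9] 0.73 [ 0.3563 -0.1435  0.    ]
scene bottle_a [280.  231.3] 0.63 [0.4396 0.0482 0.    ]
scene bottle_a [388.4 206. ] 0.49 [0.5315 0.3053 0.    ]
scene pillbox [315.  216.1] 0.57 [0.4489 0.1453 0.    ]
scene pillbox [168.8 345.6] 0.46 [ 0.5544 -0.303   0.    ]
scene button_top [323.7 242.6] 0.53 [0.5643 0.054  0.044 ]
scene stand [335.5 272.3] 0.89 [0.6091 0.0464 0.    ]
scene saucer [171.1 344.2] 0.82 [ 0.5543 -0.2983  0.    ]
[0.4495 0.0453 0.1226]
```

Request:
drive_tool --targets '[[[0, 0, 0], [0.001, 0.001, 0.04], -0.3], [[0, 0, 0], [0.001, 0.001, 0.08], -0.3], [[0, 0, 0], [0.001, 0.001, 0.11], -0.3], [[0, 0, 0], [0.001, 0.001, 0.122], -0.3], [[0, 0, 0], [0.001, 0.001, 0.125], -0.3], [[0, 0, 0], [0.001, 0.001, 0.125], -0.3]]'

```text
time: 12.25
tool_pos: [0.451, 0.0444, -0.0018]
ee_rot: [[1.0, 0.0, 0.001], [0.0, -1.0, 0.0], [0.001, -0.0, -1.0]]
force: [-0.0, 0.4, 0.3]
grip_width: 0.649
finger_force: 0.0
```

Request:
drive_tool --targets '[[[0, 0, 0], [0, 0, 0], 1], [[0, 0, 0], [0, 0, 0], 1], [[0, 0, 0], [0, 0, 0], 1], [[0, 0, 0], [0, 0, 0], 1], [[0, 0, 0], [0, 0, 0], 1], [[0, 0, 0], [0, 0, 0], 1]]'

```text
time: 12.85
tool_pos: [0.4507, 0.0442, -0.0023]
ee_rot: [[1.0, 0.0, 0.0], [0.0, -1.0, 0.0], [0.0, -0.0, -1.0]]
force: [-1.0, -1.0, 3.4]
grip_width: 0.263
finger_force: 30.0
```

Request:
drive_tool --targets '[[[0, 0, 0], [0, 0, -0.02], 1], [[0, 0, 0], [0, 0, -0.06], 1], [[0, 0, 0], [0, 0, -0.1], 1], [[0, 0, 0], [0.005, -0.04, -0.12], 1], [[0, 0, 0], [0.01, -0.085, -0.12], 1], [[0, 0, 0], [0.015, -0.13, -0.12], 1], [[0, 0, 0], [0.02, -0.175, -0.12], 1], [[0, 0, 0], [0.025, -0.22, -0.12], 1]]'

```text
time: 13.65
tool_pos: [0.4753, 0.266, 0.1176]
ee_rot: [[1.0, -0.0, 0.0], [-0.0, -1.0, -0.0], [0.0, 0.0, -1.0]]
force: [0.0, -0.8, -0.7]
grip_width: 0.267
finger_force: 30.0
```

Request:
drive_tool --targets '[[[0, 0, 0], [0.007, -0.033, 0], 1], [[0, 0, 0], [0.007, -0.033, 0], 1], [[0, 0, 0], [0.007, -0.033, 0.04], 1], [[0, 0, 0], [0.007, -0.033, 0.08], 1], [[0, 0, 0], [0.007, -0.033, 0.1], 1], [[0, 0, 0], [0.007, -0.033, 0.11], 1], [[0, 0, 0], [0.007, -0.033, 0.1145], 1], [[0, 0, 0], [0.007, -0.033, 0.1155], 1]]'

```text
time: 14.45
tool_pos: [0.4827, 0.2973, 0.0025]
ee_rot: [[1.0, 0.0, 0.0], [0.0, -1.0, 0.0], [0.0, -0.0, -1.0]]
force: [-0.3, 1.0, 0.4]
grip_width: 0.264
finger_force: 30.0
```

Request:
drive_tool --targets '[[[0, 0, 0], [0, 0, 0], 1], [[0, 0, 0], [0, 0, 0], -0.2], [[0, 0, 0], [0, 0, 0], -0.2], [[0, 0, 0], [0, 0, 0], -0.2], [[0, 0, 0], [0, 0, 0], -0.2], [[0, 0, 0], [0, 0, -0.03], -0.2], [[0, 0, 0], [0, 0, -0.08], -0.3], [[0, 0, 0], [0, 0, -0.12], -0.3]]'

```text
time: 15.25
tool_pos: [0.4822, 0.2975, 0.1242]
ee_rot: [[1.0, 0.001, -0.0], [0.001, -1.0, 0.0], [-0.0, -0.0, -1.0]]
force: [0.1, 0.3, -0.8]
grip_width: 0.649
finger_force: 0.0
```

Request:
drive_tool --targets '[[[0, 0, 0], [-0.012, 0.045, 0], -0.2], [[0, 0, 0], [-0.024, 0.09, 0], -0.2], [[0, 0, 0], [-0.036, 0.135, 0], -0.2], [[0, 0, 0], [-0.036, 0.1475, 0], -0.2], [[0, 0, 0], [-0.036, 0.1475, 0], -0.2], [[0, 0, 0], [-0.036, 0.1475, 0], -0.2]]'

```text
time: 15.85
tool_pos: [0.4469, 0.1506, 0.1223]
ee_rot: [[1.0, 0.001, 0.001], [0.001, -1.0, 0.001], [0.001, -0.001, -1.0]]
force: [0.0, -0.5, -0.2]
grip_width: 0.599
finger_force: 0.0
```

```bash
python3 -c "
from m import *
meas(['pillbox','bottle_a'],z={})
p=manip.grab_frame('wrist'); save(p,'w5.png')
e=manip.look_for('pillbox',p)[0]['extent']; print(e)
a=p['frame'].astype(int); m=((a.min(2)>150)&(a.max(2)-a.min(2)<60)).astype(np.uint8)
l,t,r,b=[int(v) for v in e]; mm=np.zeros_like(m); mm[t-5:b+6,l-5:r+6]=m[t-5:b+6,l-5:r+6]
cs=cv2.findContours(mm,0,2)[0]; c=max(cs,key=cv2.contourArea)
w=np.array([onz(p,q,.022)[:2] for q in c[:,0].astype(float)],np.float32)
print(cv2.minAreaRect(w*1000))
"
```

```text
[0.4469 0.1506 0.1223]
wrist pillbox [282.6 198.2] 0.61 [0.447  0.1515 0.    ]
wrist bottle_a [118.8  93.1] 0.83 [0.5429 0.2973 0.    ]
wrist bottle_a [125.1 161.9] 0.73 [0.4818 0.2984 0.    ]
wrist bottle_a [456.1 295.5] 0.61 [ 0.3443 -0.0273  0.    ]
wrist bottle_a [523.7 271.5] 0.6 [ 0.3709 -0.093   0.    ]
top bottle_a [305.5 259.2] 0.55 [ 0.3629 -0.0904  0.    ]
top bottle_a [327.1 260.1] 0.53 [ 0.3601 -0.1466  0.    ]
top bottle_a [276.6 269.4] 0.52 [ 0.3374 -0.0149  0.    ]
scene pillbox [314.5 215.8] 0.85 [0.4473 0.1452 0.    ]
scene bottle_a [371.5 194.2] 0.83 [0.4734 0.312  0.    ]
scene bottle_a [182.8 249.6] 0.68 [ 0.3562 -0.1472  0.    ]
scene bottle_a [211.8 239.7] 0.66 [ 0.3682 -0.0821  0.    ]
scene bottle_a [222.6 224.3] 0.55 [ 0.3394 -0.0328  0.    ]
scene bottle_a [388.6 205.4] 0.51 [0.5302 0.3075 0.    ]
[259.2, 165.7, 311.4, 235.2]
((449.4433898925781, 148.84767150878906), (39.600582122802734, 57.6474723815918), 85.88651275634766)
```

View pics/w5.png

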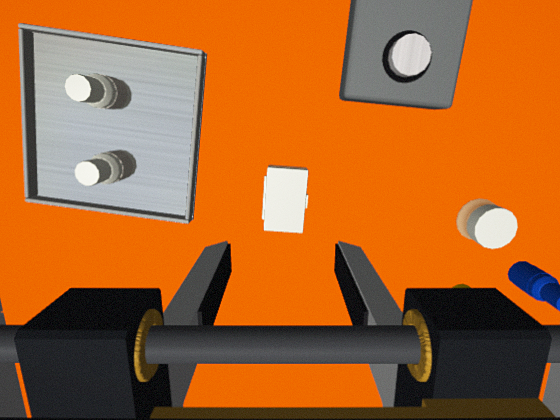

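The wrist view shows both bottles upright in the tray at (90,90) and (100,170). The pillbox is at (286,200), about (0.448, 0.150), turned about -4°. I'll grip it across its width.

Request:
drive_tool --targets '[[[0, 0, 4.5], [0.001, 0.001, 0.04], -0.2], [[0, 0, 4.5], [0.001, 0.001, 0.08], -0.2], [[0, 0, 4.5], [0.001, 0.001, 0.11], -0.2], [[0, 0, 4.5], [0.001, 0.001, 0.13], -0.2], [[0, 0, 4.5], [0.001, 0.001, 0.138], -0.2], [[0, 0, 4.5], [0.001, 0.001, 0.138], -0.2]]'

```text
time: 17.0
tool_pos: [0.447, 0.1488, -0.0164]
ee_rot: [[0.997, -0.078, -0.001], [-0.078, -0.997, -0.0], [-0.001, 0.0, -1.0]]
force: [0.1, 0.0, 1.5]
grip_width: 0.603
finger_force: 0.0
```

Request:
drive_tool --targets '[[[0, 0, 0], [0, 0, 0], 1], [[0, 0, 0], [0, 0, 0], 1], [[0, 0, 0], [0, 0, 0], 1], [[0, 0, 0], [0, 0, 0], 1], [[0, 0, 0], [0, 0, 0], 1]]'

```text
time: 17.5
tool_pos: [0.4481, 0.1488, -0.0151]
ee_rot: [[0.997, -0.078, 0.001], [-0.078, -0.997, 0.0], [0.001, -0.0, -1.0]]
force: [-1.1, -0.6, 9.2]
grip_width: 0.379
finger_force: 30.0
```

Request:
drive_tool --targets '[[[0, 0, 0], [0, 0, -0.02], 1], [[0, 0, 0], [0, 0, -0.06], 1], [[0, 0, 0], [0, 0, -0.1], 1], [[0, 0, 0], [0.01, 0.035, -0.125], 1], [[0, 0, 0], [0.022, 0.075, -0.13], 1], [[0, 0, 0], [0.036, 0.115, -0.13], 1], [[0, 0, 0], [0.049, 0.155, -0.13], 1], [[0, 0, 0], [0.062, 0.195, -0.13], 1]]'

```text
time: 18.3
tool_pos: [0.4943, -0.0524, 0.1147]
ee_rot: [[0.997, -0.078, 0.001], [-0.078, -0.997, -0.0], [0.001, 0.0, -1.0]]
force: [1.0, 0.5, -0.1]
grip_width: 0.38
finger_force: 30.0
```

Request:
drive_tool --targets '[[[0, 0, 0], [0.013, 0.04, 0], 1], [[0, 0, 0], [0.026, 0.08, 0], 1], [[0, 0, 0], [0.039, 0.12, 0], 1], [[0, 0, 0], [0.052, 0.16, 0], 1], [[0, 0, 0], [0.065, 0.2, 0], 1], [[0, 0, 0], [0.08, 0.24, 0], 1], [[0, 0, 0], [0.08, 0.246, 0], 1], [[0, 0, 0], [0.08, 0.246, 0], 1]]'

```text
time: 19.1
tool_pos: [0.5541, -0.3031, 0.1139]
ee_rot: [[0.997, -0.08, -0.0], [-0.08, -0.997, 0.0], [-0.0, -0.0, -1.0]]
force: [-1.8, 1.2, -0.6]
grip_width: 0.382
finger_force: 30.0
```

```bash
python3 -c "
from m import *
p=meas(['saucer','pillbox','bottle_a'])
print(manip.state()['tool_pos'],manip.state()['grip_width'])
"
```

```text
[ 0.5541 -0.3031  0.1139]
wrist saucer [284.  198.8] 0.7 [ 0.5554 -0.3037  0.    ]
wrist pillbox [278.8 247. ] 0.95 [ 0.5083 -0.2949  0.    ]
wrist bottle_a [ 47.5 405. ] 0.7 [ 0.3441 -0.0243  0.    ]
wrist bottle_a [281.5 248.2] 0.46 [ 0.5069 -0.2974  0.    ]
top saucer [380.2 186.6] 0.65 [ 0.5559 -0.297   0.    ]
top pillbox [394.9 170.2] 0.71 [ 0.6016 -0.3398  0.    ]
top bottle_a [155.8 214. ] 0.65 [0.4864 0.3052 0.    ]
top bottle_a [303.6 256.7] 0.53 [ 0.3694 -0.0856  0.    ]
top bottle_a [155.6 194.3] 0.5 [0.5403 0.3086 0.    ]
top bottle_a [325.6 259.6] 0.47 [ 0.3614 -0.1427  0.    ]
top bottle_a [282.8 267.7] 0.38 [ 0.3416 -0.031   0.    ]
scene pillbox [159.5 291.3] 0.67 [ 0.4312 -0.2476  0.    ]
scene bottle_a [224.  224.8] 0.83 [ 0.3429 -0.0315  0.    ]
scene bottle_a [391.3 207.7] 0.82 [0.5403 0.3052 0.    ]
scene bottle_a [212.4 239.4] 0.76 [ 0.3682 -0.0805  0.    ]
scene bottle_a [369.7 198.7] 0.65 [0.4832 0.2941 0.    ]
scene bottle_a [184.  247.8] 0.57 [ 0.3529 -0.1421  0.    ]
[ 0.5546 -0.3018  0.1141] 0.379257610626627
```

Request:
drive_tool --targets '[[[0, 0, 0], [0, 0, 0.04], 1], [[0, 0, 0], [0, 0, 0.08], 1], [[0, 0, 0], [0, 0, 0.105], 1], [[0, 0, 0], [0, 0, 0.117], 1], [[0, 0, 0], [0, 0, 0.122], 1], [[0, 0, 0], [0, 0, 0.1235], 1], [[0, 0, 0], [0, 0, 0.1235], 1]]'

```text
time: 20.4
tool_pos: [0.5553, -0.3023, -0.0083]
ee_rot: [[0.997, -0.078, 0.001], [-0.078, -0.997, -0.001], [0.001, 0.001, -1.0]]
force: [-0.5, -0.9, -0.8]
grip_width: 0.381
finger_force: 30.0
```

Request:
drive_tool --targets '[[[0, 0, 0], [0, 0, 0], -0.1], [[0, 0, 0], [0, 0, 0], -0.1], [[0, 0, 0], [0, 0, 0], -0.1], [[0, 0, 0], [0, 0, 0], -0.1], [[0, 0, 0], [0, 0, -0.03], -0.1], [[0, 0, 0], [0, 0, -0.08], -0.1], [[0, 0, 0], [0, 0, -0.13], -0.1], [[0, 0, 0], [0, 0, -0.13], -0.1]]'

```text
time: 21.2
tool_pos: [0.5578, -0.3033, 0.1275]
ee_rot: [[0.997, -0.078, 0.008], [-0.078, -0.997, -0.004], [0.009, 0.004, -1.0]]
force: [0.5, -0.9, -0.2]
grip_width: 0.55
finger_force: 0.0
```

```bash
python3 -c "
from m import *
p=meas(['saucer','pillbox'],z={'pillbox':.005})
p=manip.grab_frame('wrist'); save(p,'w6.png')
"
```

```text
[ 0.5578 -0.3033  0.1275]
wrist pillbox [282.  201.6] 0.57 [ 0.5555 -0.3023  0.005 ]
top saucer [378.8 191. ] 0.57 [ 0.5438 -0.2925  0.    ]
top pillbox [378.9 185.8] 0.84 [ 0.5569 -0.2923  0.005 ]
top pillbox [250.5 125.6] 0.31 [0.7329 0.0539 0.005 ]
scene saucer [171.1 343.7] 0.68 [ 0.5534 -0.2977  0.    ]
scene pillbox [167.3 342.1] 0.82 [ 0.5502 -0.3027  0.005 ]
```

View pics/w6.png

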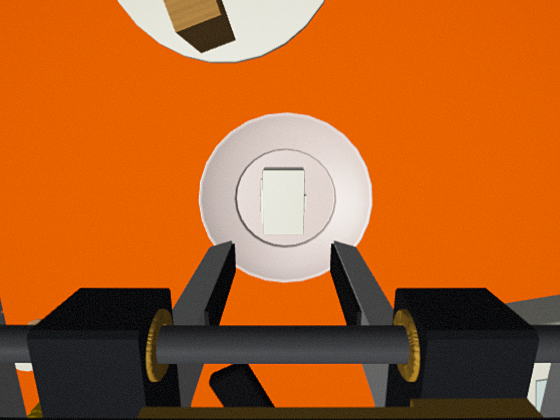

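The pillbox lies flat in the middle of the saucer at (284,200). Next is the button. The wrist camera sticks out on the mirror side, so I'll turn the hand 180° on the way and close the fingers.

Request:
drive_tool --targets '[[[0, 0, -8], [-0.002, -0.025, 0], 1], [[0, 0, -16], [-0.004, -0.05, 0], 1], [[0, 0, -24], [-0.006, -0.075, 0], 1], [[0, 0, -32], [-0.008, -0.1, 0], 1], [[0, 0, -40], [-0.01, -0.125, 0], 1], [[0, 0, -48], [-0.012, -0.15, 0], 1], [[0, 0, -56], [-0.014, -0.175, 0], 1], [[0, 0, -64], [-0.016, -0.2, 0], 1]]'

```text
time: 22.5
tool_pos: [0.5541, -0.1003, 0.1204]
ee_rot: [[0.502, 0.865, -0.0], [0.865, -0.502, 0.0], [0.0, -0.0, -1.0]]
force: [-0.6, -0.2, -0.2]
grip_width: 0.005
finger_force: 0.0
```

Request:
drive_tool --targets '[[[0, 0, -8], [0, 0, 0], 1], [[0, 0, -16], [0, 0, 0], 1], [[0, 0, -24], [0, 0, 0], 1], [[0, 0, -32], [0, 0, 0], 1], [[0, 0, -40], [0, 0, 0], 1], [[0, 0, -48], [0, 0, 0], 1], [[0, 0, -56], [0, 0, 0], 1], [[0, 0, -64], [0, 0, 0], 1]]'

```text
time: 23.3
tool_pos: [0.5542, -0.1014, 0.1204]
ee_rot: [[-0.557, 0.831, -0.0], [0.831, 0.557, 0.0], [0.0, -0.0, -1.0]]
force: [-0.1, 0.6, -0.2]
grip_width: 0.006
finger_force: 0.0
```

Request:
drive_tool --targets '[[[0, 0, -8], [0, 0, 0], 1], [[0, 0, -16], [0, 0, 0], 1], [[0, 0, -24], [0, 0, 0], 1], [[0, 0, -32], [0, 0, 0], 1], [[0, 0, -40], [0, 0, 0], 1], [[0, 0, -48], [0, 0, 0], 1], [[0, 0, -52], [0, 0, 0], 1], [[0, 0, -52], [0, 0, 0], 1]]'

```text
time: 24.1
tool_pos: [0.5541, -0.1014, 0.1202]
ee_rot: [[-0.997, 0.077, -0.0], [0.077, 0.997, 0.001], [0.001, 0.001, -1.0]]
force: [-0.3, 0.9, -0.4]
grip_width: 0.004
finger_force: 0.0
```

```bash
python3 -c "
from m import *
s=manip.state();print(s['tool_pos'],s['ee_rot'],s['qpos'],s['grip_width'])
for i in range(2):
  p=meas(['button_top','mirror_grip','stand'],z={'button_top':.044,'mirror_grip':.178})
"
```

```text
[ 0.5541 -0.1014  0.1202] [[-0.997   0.0772 -0.0005]
 [ 0.0772  0.997   0.0008]
 [ 0.0006  0.0008 -1.    ]] [ 52.681   34.7647 -61.3569 103.1914  34.1009  63.0361  64.7909] 0.00445550661118066
[ 0.5541 -0.1014  0.1202]
wrist button_top [467.8 207.5] 0.76 [0.5639 0.0528 0.044 ]
wrist stand [440.2 246.5] 0.64 [0.6143 0.0506 0.    ]
top button_top [247.4 177.5] 0.62 [0.5724 0.0588 0.044 ]
top mirror_grip [251.7 126.6] 0.72 [0.6559 0.0395 0.178 ]
top mirror_grip [157.1 194.6] 0.66 [0.4969 0.2488 0.178 ]
top stand [252.8 169. ] 0.88 [0.6088 0.0475 0.    ]
top stand [152.  217.5] 0.53 [0.477  0.3148 0.    ]
scene button_top [324.2 245.7] 0.69 [0.5718 0.0479 0.044 ]
scene mirror_grip [366.2 212.5] 0.64 [0.6637 0.0465 0.178 ]
scene stand [335.9 270.5] 0.8 [0.6059 0.0508 0.    ]
[ 0.5543 -0.1014  0.1206]
wrist button_top [469.5 209.6] 0.57 [0.5662 0.0544 0.044 ]
wrist stand [441.1 245.6] 0.76 [0.6139 0.0515 0.    ]
top button_top [248. 178.] 0.58 [0.5711 0.0573 0.044 ]
top mirror_grip [248.9 125.9] 0.89 [0.6576 0.0459 0.178 ]
top stand [251.4 167.6] 0.81 [0.6129 0.0513 0.    ]
scene button_top [326.9 243.2] 0.74 [0.5698 0.0575 0.044 ]
scene mirror_grip [363.2 212.5] 0.95 [0.6603 0.0425 0.178 ]
scene mirror_grip [369.6 195. ] 0.71 [0.632  0.0919 0.178 ]
scene stand [340. 270.] 0.89 [0.6102 0.0581 0.    ]
```

Request:
drive_tool --targets '[[[0, 0, 0], [-0.001, 0.04, 0], 1], [[0, 0, 0], [-0.001, 0.08, 0], 1], [[0, 0, 0], [-0.001, 0.12, 0], 1], [[0, 0, 0], [-0.001, 0.1565, 0], 1], [[0, 0, 0], [-0.001, 0.1565, 0], 1], [[0, 0, 0], [-0.001, 0.1565, 0], 1]]'

```text
time: 25.9
tool_pos: [0.5674, 0.0553, 0.1206]
ee_rot: [[-0.997, 0.076, -0.0], [0.076, 0.997, 0.0], [0.0, 0.0, -1.0]]
force: [0.3, -0.1, -0.2]
grip_width: 0.005
finger_force: 0.0
```

```bash
python3 -c "
from m import *
s=manip.state();print(s['tool_pos'],s['qpos'],s['grip_width'])
for i in range(2):
  p=meas(['button_top','mirror_grip','stand'],z={'button_top':.044,'mirror_grip':.178},cams=['wrist'])
"
```

```text
[0.5674 0.0553 0.1206] [ 35.9956  35.1784 -60.7714 102.2482  34.2233  63.3657  49.0432] 0.005120553144138513
[0.5674 0.0553 0.1206]
wrist button_top [277.4 208. ] 0.98 [0.5653 0.052  0.044 ]
wrist stand [279.9 244.1] 0.58 [0.6128 0.05   0.    ]
[0.5676 0.0533 0.1204]
wrist button_top [279.7 207.6] 0.84 [0.5652 0.0519 0.044 ]
wrist stand [284.7 243.9] 0.79 [0.613  0.0525 0.    ]
```

Request:
drive_tool --targets '[[[0, 0, 0], [0.001, -0.001, 0.04], 1], [[0, 0, 0], [0.001, -0.001, 0.075], 1], [[0, 0, 0], [0.001, -0.001, 0.09], 1], [[0, 0, 0], [0.001, -0.001, 0.096], 1], [[0, 0, 0], [0.001, -0.001, 0.1], 1], [[0, 0, 0], [0.001, -0.001, 0.102], 1], [[0, 0, 0], [0.001, -0.001, 0.102], 1]]'

```text
time: 27.0
tool_pos: [0.5669, 0.0537, 0.0193]
ee_rot: [[-0.997, 0.078, 0.001], [0.078, 0.997, -0.0], [-0.001, 0.0, -1.0]]
force: [1.3, -0.5, -0.7]
grip_width: 0.003
finger_force: 0.0
```

Request:
drive_tool --targets '[[[0, 0, 0], [0, 0, 0.002], 1], [[0, 0, 0], [0, 0, 0.004], 1], [[0, 0, 0], [0, 0, 0.005], 1], [[0, 0, 0], [0, 0, 0.006], 1], [[0, 0, 0], [0, 0, 0.006], 1]]'

```text
time: 27.5
tool_pos: [0.5665, 0.0537, 0.0125]
ee_rot: [[-0.997, 0.078, 0.0], [0.078, 0.997, 0.0], [-0.0, 0.0, -1.0]]
force: [0.6, -0.4, 0.6]
grip_width: 0.008
finger_force: 0.7
```

Request:
drive_tool --targets '[[[0, 0, 0], [0, 0, 0.002], 1], [[0, 0, 0], [0, 0, 0.004], 1], [[0, 0, 0], [0, 0, 0.004], 1]]'

```text
time: 27.8
tool_pos: [0.5668, 0.0538, 0.0096]
ee_rot: [[-0.997, 0.078, 0.001], [0.078, 0.997, -0.001], [-0.001, -0.001, -1.0]]
force: [-5.0, -2.3, 25.6]
grip_width: 0.001
finger_force: 12.8
```

Request:
drive_tool --targets '[[[0, 0, 0], [0, 0, 0.002], 1], [[0, 0, 0], [0, 0, 0.003], 1], [[0, 0, 0], [0, 0, 0.003], 1]]'

```text
time: 28.1
tool_pos: [0.5677, 0.0541, 0.009]
ee_rot: [[-0.997, 0.078, 0.003], [0.078, 0.997, -0.002], [-0.003, -0.002, -1.0]]
force: [-19.5, -8.0, 72.6]
grip_width: 0.008
finger_force: 36.2
```

The button is fully in: a hard stop at about 70 N, with the tips at roughly 35 mm. I'll back off, rise and move over the stub.

Request:
drive_tool --targets '[[[0, 0, 0], [0, 0, -0.01], 1], [[0, 0, 0], [0, 0, -0.05], 1], [[0, 0, 0], [0, 0, -0.1], -0.2], [[0, 0, 0], [0, 0, -0.15], -0.2], [[0, 0, 0], [0, 0, -0.2], -0.2], [[0, 0, 0], [-0.04, -0.002, -0.2], -0.2], [[0, 0, 0], [-0.085, -0.004, -0.2], -0.2], [[0, 0, 0], [-0.0915, -0.004, -0.2], -0.2]]'

```text
time: 28.9
tool_pos: [0.66, 0.0409, 0.2042]
ee_rot: [[-0.997, 0.081, -0.001], [0.081, 0.997, 0.0], [0.001, 0.0, -1.0]]
force: [-0.1, 0.2, -0.6]
grip_width: 0.476
finger_force: 0.0
```

Request:
drive_tool --targets '[[[0, 0, 0], [0, 0, 0], -0.2], [[0, 0, 0], [0, 0, 0], -0.2]]'

```text
time: 29.1
tool_pos: [0.6563, 0.0432, 0.2052]
ee_rot: [[-0.997, 0.077, -0.001], [0.077, 0.997, 0.0], [0.001, 0.0, -1.0]]
force: [-0.4, 0.2, -0.6]
grip_width: 0.591
finger_force: 0.0
```

```bash
python3 -c "
from m import *
s=manip.state();print(s['tool_pos'],s['qpos'],s['grip_width'])
p=meas(['mirror_grip'],z={'mirror_grip':.178},cams=['wrist','top','scene','wrist'])
p=manip.grab_frame('wrist'); save(p,'w7.png')
T=np.array(s['tool_pos']); print(proj(p,[[T[0],T[1],.198],[.658,.0435,.198]]))
"
```

```text
[0.6563 0.0432 0.2052] [ 31.7873  38.518  -60.103   84.1879  33.645   76.7716  54.9903] 0.5905434342458409
[0.6563 0.0432 0.2052]
wrist mirror_grip [288.1 228.5] 0.68 [0.6572 0.0478 0.178 ]
top mirror_grip [250.9 127.6] 0.56 [0.6534 0.0413 0.178 ]
scene mirror_grip [368.  211.5] 0.84 [0.6638 0.0511 0.178 ]
scene mirror_grip [385.2 202.3] 0.5 [0.6652 0.0959 0.178 ]
wrist mirror_grip [287.9 224.9] 0.66 [0.6555 0.047  0.178 ]
[[282.4409 235.3593]
 [283.108  237.787 ]]
```

View pics/w7.png

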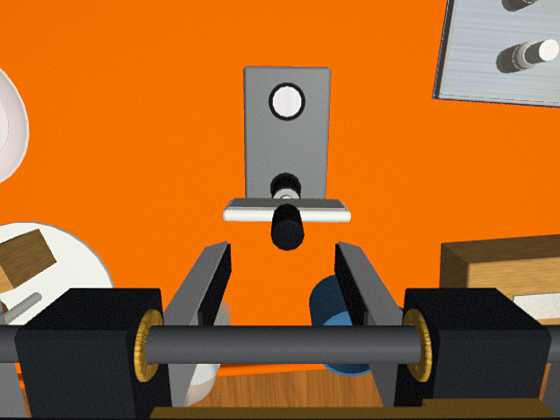

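The button is flush. The stub top shows at (288,235), about 3 mm to +y of the jaw centre. I'll descend and grip.

Request:
drive_tool --targets '[[[0, 0, 0], [0, 0.003, 0], -0.2], [[0, 0, 0], [0, 0.003, 0.03], -0.2], [[0, 0, 0], [0, 0.003, 0.055], -0.2], [[0, 0, 0], [0, 0.003, 0.066], -0.2], [[0, 0, 0], [0, 0.003, 0.071], -0.2], [[0, 0, 0], [0, 0.003, 0.071], -0.2]]'

```text
time: 30.15
tool_pos: [0.6577, 0.0458, 0.1348]
ee_rot: [[-0.997, 0.078, -0.0], [0.078, 0.997, 0.0], [0.0, 0.0, -1.0]]
force: [0.0, 0.4, -0.3]
grip_width: 0.603
finger_force: 0.0
```

Request:
drive_tool --targets '[[[0, 0, 0], [0, 0, 0], 1], [[0, 0, 0], [0, 0, 0], 1], [[0, 0, 0], [0, 0, 0], 1], [[0, 0, 0], [0, 0, 0], 1], [[0, 0, 0], [0, 0, 0], 1], [[0, 0, 0], [0, 0, 0], 1]]'

```text
time: 30.75
tool_pos: [0.6576, 0.0454, 0.1347]
ee_rot: [[-0.997, 0.078, 0.0], [0.078, 0.997, -0.0], [-0.0, -0.0, -1.0]]
force: [-0.6, -1.2, 2.4]
grip_width: 0.227
finger_force: 30.0
```

Gripped at 21 mm. I'll pull slowly.

Request:
drive_tool --targets '[[[0, 0, 0], [0, 0, -0.008], 1], [[0, 0, 0], [0, 0, -0.018], 1], [[0, 0, 0], [0, 0, -0.028], 1], [[0, 0, 0], [0, 0, -0.038], 1], [[0, 0, 0], [0, 0, -0.046], 1], [[0, 0, 0], [0, 0, -0.054], 1], [[0, 0, 0], [0, 0, -0.06], 1], [[0, 0, 0], [0, 0, -0.066], 1]]'

```text
time: 31.55
tool_pos: [0.6575, 0.0454, 0.2008]
ee_rot: [[-0.997, 0.078, -0.0], [0.078, 0.997, -0.0], [0.0, -0.0, -1.0]]
force: [1.6, -0.2, -4.7]
grip_width: 0.23
finger_force: 30.0
```

Request:
drive_tool --targets '[[[0, 0, 0], [0, 0, -0.008], 1], [[0, 0, 0], [0, 0, -0.016], 1], [[0, 0, 0], [0, 0, -0.024], 1], [[0, 0, 0], [0, 0, -0.029], 1], [[0, 0, 0], [0, 0, -0.031], 1], [[0, 0, 0], [0, 0, -0.033], 1], [[0, 0, 0], [0, 0, -0.033], 1]]'

```text
time: 32.25
tool_pos: [0.6576, 0.0455, 0.2338]
ee_rot: [[-0.997, 0.078, 0.0], [0.078, 0.997, 0.0], [-0.0, 0.0, -1.0]]
force: [0.2, -1.3, -1.7]
grip_width: 0.231
finger_force: 30.0
```

Request:
drive_tool --targets '[[[0, 0, 0], [0, 0, -0.001], 1], [[0, 0, 0], [0, 0, -0.0015], 1], [[0, 0, 0], [0, 0, -0.002], 1], [[0, 0, 0], [0, 0, -0.002], 1]]'

```text
time: 32.65
tool_pos: [0.6574, 0.0454, 0.2349]
ee_rot: [[-0.997, 0.078, -0.001], [0.078, 0.997, 0.0], [0.001, 0.0, -1.0]]
force: [2.0, -0.3, -13.7]
grip_width: 0.227
finger_force: 30.0
```

```bash
python3 -c "
from m import *
s=manip.state();print(s['tool_pos'],s['force'],s['grip_width'],s['finger_force'])
p=meas(['mirror_grip'],z={'mirror_grip':.278},cams=['top','scene'])
save(p,'s8.png')
print(proj(p,[[.6575,.0455,.278],[.6575,.0455,.298]]))
"
```

```text
[0.6574 0.0454 0.2349] [  2.0035  -0.2773 -13.7385] 0.22699642931503738 29.99745100736618
[0.6574 0.0454 0.2349]
top mirror_grip [246.5 108.6] 0.74 [0.6524 0.0438 0.278 ]
top mirror_grip [284.5 238.3] 0.22 [ 0.3847 -0.0305  0.278 ]
scene mirror_grip [325.5 247.3] 0.74 [ 0.7638 -0.1628  0.278 ]
scene mirror_grip [368.4 160.9] 0.59 [0.6553 0.0452 0.278 ]
[[369.5692 161.37  ]
 [370.9367 150.6385]]
```

View pics/s8.png

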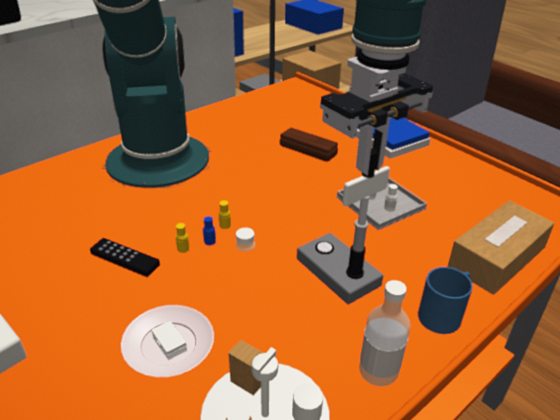

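The scene view shows the mirror drawn out by both sections, with the stub held near (369,161). A bottle shows in the tray at (391,197), with the other behind the mirror, and the pillbox is on the saucer at (170,340). The pull force rose at the hard stop after about 100 mm, so I'll hold a moment and hand in.

Request:
drive_tool --targets '[[[0, 0, 0], [0, 0, 0], 1], [[0, 0, 0], [0, 0, 0], 1], [[0, 0, 0], [0, 0, 0], 1]]'

```text
time: 33.15
tool_pos: [0.6573, 0.0454, 0.2351]
ee_rot: [[-0.997, 0.078, -0.001], [0.078, 0.997, -0.0], [0.001, -0.0, -1.0]]
force: [3.2, -1.1, -20.8]
grip_width: 0.228
finger_force: 30.0
```

```bash
python3 -c "
from bench import manip
s=manip.state();print(s['tool_pos'],s['force'],s['finger_force'])
if s['force'][2]<-4 and s['tool_pos'][2]>.233: print(manip.sign_off())
"
```

```text
[0.65731246 0.0454343  0.23506928] [  3.18308592  -1.09067481 -20.8312046 ] 29.99572992324829
the job is handed in; nothing more can be done
None
```

I handed the job in at about 33 s; no verdict came back: both bottles stand in the tray, the pillbox lies on the saucer, the button is pressed in, and the arm holds the mirror at its second stop.

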